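Close up a battery module

ROBOT

A 6-joint arm with a two-finger parallel gripper is mounted at the origin on the work surface. World frame = base frame: x ahead of the robot, y to its left, z up, the work surface at z = 0. Lengths are in m, angles in rad, forces in N, time in s.
With the tool pointing down it reaches from about 0.35 to 0.775 m from the base axis. Payload 7.3 kg.
Tool frame: the origin (TCP) lies midway between the tips of the shut fingers; the grasp point (between the pads) lies 19 mm behind it (robot.grip_depth is the z of the grasp point in the tool frame, in m); z points along the fingers, y is the line along which they close (so a half turn about z gives the same grasp; the last joint's range is limited). The gripper opens to 92 mm and grips with 3 to 60 N. Pads are 19 mm wide; open, the fingers measure 130 mm over their backs; the gripper's body (75 mm by 190 mm) begins 47 mm behind the grasp point.
Start: joints at [1.186, 0.342, 1.524, -0, 1.275, -0.146], TCP at [0.124, 0.51, 0.227] pointing down, gripper open.
Joint ranges: [-2.53, 2.53], [-0.77, 2.02], [0.04, 2.7], [-1, 4.14], [0.28, 2.66], [-3.11, 3.11]. Speed limits (rad/s): [2.57, 2.57, 3.14, 3.14, 3.14, 3.14].

INTERFACE

Orientations are given as [roll, pitch, yaw] about the fixed x, y, z axes, in that order (R = Rz(yaw) Ry(pitch) Rx(roll)).
In Python, from cell import robot, viewer gives the robot as it stands.
- The arm moves only by the tool step_arm, never from a script. Its argument "increments" is a list of rows, each an object with "delta_pos": the shift along the tool's x, y, z in cm, a list of three; "dr": the turn, a rotation vector about the tool's x, y, z in degrees, a list of three; "fingers": the closure, from -1 (fully open) to 1 (shut), so that 0 is half open. In form: [{"delta_pos": [tx, ty, tz], "dr": [wx, wy, wz], "fingers": fingers}, ...]. A call has exactly 5 rows; each row is the pose to reach, as a shift and turn from the pose commanded when the call began, along the tool's axes at that moment; what a row does not reach only later rows make up. A row lasts 1/8 s, in which the tool goes at most 62.5 mm and 10.7 degrees, less where a joint would pass 70% of its speed; a pose out of reach is approached as far as the arm can. A call with a gripper value outside its range is refused whole. The fingers move at their own pace and stop on an object; "newtons" is the grip in N (left out, the last holds). Time passes only in rows, so rows that repeat a pose let the fingers close, or fill a call up. It gives the time, the measured TCP pose, the force, the opening and the grip force at its end, in the units of the state.
- robot.observe(): the state, without advancing time (a new reading comes with each control period).
- viewer.read_camera(name): name is "side" or "top" or "wrist"; returns the picture (400x640x3 uint8, red, green, blue); there is no depth.
- viewer.camera_params(name): a dict with "K" (3x3 intrinsics, pixels), "k1" (the pictures are not rectified: a ray, as slopes to the right and down, at radius r is drawn at 1 + k1 r^2 times it, then the intrinsics apply), "T" (4x4, takes a point from camera to world coordinates). Camera axes: x right, y down, z forward; pixel columns grow to the right and rows downward; lengths in m; the calibration is good to about 2 mm. A picture is of the moment at which its call begins: read the wrist's pose just before it. camera_params takes no time and is no camera call; for the wrist camera it gives the pose at the moment of the call.
- robot.hand_in(): hands the job in; it is judged then, once.
The state is a dict: "time": time; "qpos": joint angles; "qvel": joint speeds; "joint_efforts": joint torques, N m; "tool_pos": TCP position; "tool_rot": TCP orientation; "contact_force": force on the tool from outside, world axes, zero at the start; "torque": the same for the moment, N m; "opening": finger opening in m; "grip_force": force on a finger pad.
Only numpy, scipy, OpenCV 4.12 (cv2) and the standard library are available. Lean on these libraries where they do the work, as an engineer would, in place of code of your own. Each camera call takes 0.05 s, during which the arm holds its last target. There are 200 camera calls.

TASK

Someone left the red nut driver lying on the cells of the open battery module: lay it flat in the blue tool tray (do not drop it) and let go. Then swing the module's clear cover down and press it shut past its catch, and with it shut press each of the four orange snap tabs round its rim until all have snapped home. Leave the bottle, jar, glue pot, tape, spare cell and copper bars where they are.

Things in the scene. Friction and masses are not known exactly. Their poses are not given: they have to be found in the camera images.
- module: Battery module fixed to the bench: black and grey case 180 (x) x 150 (y) x 92 mm high with five silver cells showing in its open top. Origin at the centre of its underside, z up, x along its length, y towards the side with the cover's hinge. Cell tops are flat at 78 mm; the case walls (5 mm thick) stand 14 mm higher round them.
- cover (a joint): Angle of the hinged cover (rad): 0 = shut, about 1.57 = upright, at most 2.0. The hinge runs along the module's x on its +y side. It is stiff: the cover stays at any angle and takes about 1 to 2 N at the free edge to swing. In the last 10 mm or so of the edge's travel a spring catch resists with some 6 N at the middle of the free edge until the cover drops home; below 0.02 it is past the catch and stays shut.
- cover_hinge (a point): Mid-point of the hinge axis, on the module at (0, 80, 98) mm; its axes turn with the cover: x along the hinge, -y from the hinge to the cover's free edge, z out of the cover's outer face (up when shut).
- cover_edge (a point): Middle of the cover's free edge on its outer face. The cover is a flat clear panel in a green frame, 190 mm along the hinge, 163 mm from hinge axis to free edge, 8 mm thick; the outer face lies 4 mm out from the hinge axis (102 mm above the bench when shut). The outer face is plain and can be pushed anywhere between the tabs.
- driver_grip (a point): Middle of the handle of a short nut driver (red handle 75 x 26 x 26 mm with flats, steel shaft and socket, 110 mm long in all, about 110 g), half-way up. x points along the tool from handle to socket. The handle's middle lies 37 mm from its butt. It starts lying flat on the cell tops, where it stops the cover from shutting.
- driver_tip (a point): Centre of the socket end of the nut driver, 72 mm from driver_grip along its x, on the same line.
- tool_tray_in (a point): Centre of the inner floor of the blue tool tray with the black floor, fixed: outside 150 (x) x 120 (y) x 26 mm high, walls 4 mm, floor 5 mm above the bench. Empty at the start.
- busbar1: Flat copper bar 90 x 22 x 5 mm, loose in the other, grey tray of the same size as the tool tray. Leave alone.
- busbar2: A second such copper bar in the grey tray. Leave alone.
- cleaner: White bottle, 48 mm across, 150 mm tall, standing off the module's +x end; origin under its centre. Leave alone.
- bolt_jar: Amber jar, 48 mm across, 65 mm tall, near the module's -x end; origin under its centre. Leave alone.
- tape: Yellow roll of tape lying flat, 84 mm across, 24 mm high, on the hinge side of the module; origin under its centre. Leave alone.
- spare_cell: Silver spare cell 120 (x) x 30 (y) x 75 mm standing alongside the two trays, on the side away from the module; origin under its centre. Leave alone.
- driver: The same nut driver, origin at mid-length on its underside, 18 mm from driver_grip along x and 13 mm below it.
- tab1 (a joint): Travel (m) of the orange snap tab on the cover's free edge, nearer the module's -x end: 0 = up, 0.007 = snapped home. It resists with up to about 8 N, snaps home by itself once past about 5 mm, and springs back up if let go before that.
- tab1_top (a point): Centre of the top of that tab's cap (30 x 20 mm, long side along the cover's edge). The cap's top stands 17 mm above the cover's outer face when up, 10 mm when home; z is the way out of the cover, it is pressed along -z.
- tab2 (a joint): Travel (m) of the orange snap tab on the cover's free edge, nearer the module's +x end: 0 = up, 0.007 = snapped home. It resists with up to about 8 N, snaps home by itself once past about 5 mm, and springs back up if let go before that.
- tab2_top (a point): Centre of the top of that tab's cap (30 x 20 mm, long side along the cover's edge). The cap's top stands 17 mm above the cover's outer face when up, 10 mm when home; z is the way out of the cover, it is pressed along -z.
- tab3 (a joint): Travel (m) of the orange snap tab half-way along the cover's -x edge: 0 = up, 0.007 = snapped home. It resists with up to about 8 N, snaps home by itself once past about 5 mm, and springs back up if let go before that.
- tab3_top (a point): Centre of the top of that tab's cap (30 x 20 mm, long side along the cover's edge). The cap's top stands 17 mm above the cover's outer face when up, 10 mm when home; z is the way out of the cover, it is pressed along -z.
- tab4 (a joint): Travel (m) of the orange snap tab half-way along the cover's +x edge: 0 = up, 0.007 = snapped home. It resists with up to about 8 N, snaps home by itself once past about 5 mm, and springs back up if let go before that.
- tab4_top (a point): Centre of the top of that tab's cap (30 x 20 mm, long side along the cover's edge). The cap's top stands 17 mm above the cover's outer face when up, 10 mm when home; z is the way out of the cover, it is pressed along -z.
- glue: Small blue pot, 36 mm across, 60 mm tall, on the module's side away from the hinge; origin under its centre. Leave alone.
Not all that is in view belongs to the job. Of the things like the driver, leave any that is brown; of the rest the smaller one is meant.

How it is judged:
On the way, in this order (a step that is already met when the one before it is completed fails the run):
1. the nut driver lies flat in the blue tool tray, released and at rest (x of driver_grip in the frame of tool_tray_in between -0.071 and 0.071 m and y of driver_grip in the frame of tool_tray_in between -0.056 and 0.056 m and z of driver_grip in the frame of tool_tray_in between 0 and 0.023 m and x of driver_tip in the frame of tool_tray_in between -0.071 and 0.071 m and y of driver_tip in the frame of tool_tray_in between -0.056 and 0.056 m and z of driver_tip in the frame of tool_tray_in between 0 and 0.023 m and contact force between the fingers and driver below 0.1 N and linear speed of driver below 0.02 m/s), for 0.2 s.
2. the cover is shut, past its catch (under 0.02 rad) (value of joint cover below 0.02 rad), for 0.2 s.
3. all four snap tabs have snapped home (over 5.5 mm) (value of joint each of tab1, tab2, tab3, tab4 above 0.0055 m), for 0.2 s.
At the end, for the whole second after the job is handed in: The nut driver lies flat within the walls of the blue tool tray (handle middle and socket end both less than 23 mm above its floor), released and at rest; the cover is shut to under 0.02 rad; all four tabs are pressed more than 5.5 of their 7 mm (all of step 1 and all of step 3 and value of joint cover below 0.02 rad); the robot touches nothing.
It fails at once if the bottle, jar, glue pot, tape, spare cell or a copper bar is shifted by more than 25 mm, or the bottle tipped over (distance of any of cleaner, bolt_jar, tape, spare_cell, busbar1, busbar2, glue from where it was at the start of the episode above 0.025 m or angle between cleaner's own z axis and vertical above 0.5 rad).
It fails at once if the nut driver is dropped or thrown (over 0.85 m/s with no finger on it) (linear speed of driver above 0.85 m/s and contact force between the fingers and driver below 0.1 N).
It fails at once if a snap tab is pressed home while the cover is still open (over 0.15 rad) (value of joint cover above 0.15 rad and value of joint any of tab1, tab2, tab3, tab4 above 0.0055 m).
It also fails if it takes over 70 s, if anything falls off the work surface, if the arm or the gripper's body presses on something with over 40 N, if the wrist force passes 120 N, or if a joint passes its speed limit or range.

## Working session

There is one attempt and no reset: what is moved stays moved. The work goes in short steps, Python scripts to look and compute and a tool call to move; the robot and the scene stay as the last step left them, time stands still between calls to the robot, and variables do not carry over. Pictures are saved under pics/ and viewed, at most 10 in all, crops included, and the job is handed in when it is done.

Besides the shell and the picture viewer there is one more tool, called by a JSON object that holds its "fn" and its "kwargs". step_arm: Moves the arm, as the interface text tells. Its arguments: {"type":"object","properties":{"increments":{"type":"array"},"newtons":{"type":"number"}},"required":["increments"]}

```bash
mkdir -p pics; ls; cat > h.py <<'E'
import numpy as np, cv2
from scipy.spatial.transform import Rotation as R
from cell import robot, viewer
def snap(n,f):
    P=viewer.camera_params(n); im=viewer.read_camera(n)
    cv2.imwrite(f'pics/{f}.png',im[:,:,::-1]); np.savez(f'pics/{f}.npz',**P); return im,P
def load(f): return dict(np.load(f'pics/{f}.npz'))
def pix2w(P,u,v,z):
    K=P['K'];k=float(P['k1']);d=np.array([(u-K[0,2])/K[0,0],(v-K[1,2])/K[1,1]]);s=d.copy()
    for _ in range(30): s=d/(1+k*(s@s))
    r=P['T'][:3,:3]@np.r_[s,1];o=P['T'][:3,3];return o+r*(z-o[2])/r[2]
def w2pix(P,X):
    T=P['T'];c=T[:3,:3].T@(np.array(X)-T[:3,3]);s=c[:2]/c[2];s=s*(1+float(P['k1'])*(s@s));K=P['K']
    return np.array([K[0,0]*s[0]+K[0,2],K[1,1]*s[1]+K[1,2]])
def delta(pos,rpy=None):
    "shift in cm and rotvec deg in the tool axes to reach world pose"
    s=robot.observe();Rt=R.from_euler('xyz',s['tool_rot'])
    d=Rt.inv().apply(np.array(pos)-s['tool_pos'])*100
    w=(Rt.inv()*R.from_euler('xyz',rpy)).as_rotvec(degrees=True) if rpy is not None else np.zeros(3)
    return d.round(2),w.round(1)
E
python3 - <<'E'
from h import *
a,P=snap('top','t0');b,Q=snap('side','s0')
print(P['T'].round(3),Q['T'].round(3),robot.observe())
E
```

```text
pics
[[-0.016 -0.99   0.141  0.402]
 [-1.     0.017  0.007 -0.033]
 [-0.009 -0.14  -0.99   1.062]
 [ 0.     0.     0.     1.   ]] [[ 0.993 -0.052  0.104  0.437]
 [-0.116 -0.522  0.845 -0.892]
 [ 0.011 -0.851 -0.525  0.629]
 [ 0.     0.     0.     1.   ]] {'time': 0.1, 'qpos': array([ 1.18599009e+00,  3.42678194e-01,  1.52488501e+00, -1.63485850e-05,
        1.27539003e+00, -1.45994358e-01]), 'qvel': array([-0.00241174, -0.00236359, -0.00258819, -0.00077347,  0.00217191,
        0.00165822]), 'joint_efforts': array([ 6.34536918e-04, -4.32005847e+01, -2.44691688e+01,  7.18208752e-02,
        5.26966061e-02, -4.66885376e-05]), 'tool_pos': array([0.12403782, 0.50978298, 0.22611414]), 'tool_rot': array([-3.14024428e+00, -1.82463829e-04,  2.90278542e+00]), 'contact_force': array([-0.28457882,  0.89676923,  0.61089127]), 'torque': array([-0.01262182, -0.01148938,  0.05942207]), 'grip_force': 0.0, 'opening': 0.09189642210082251}
```

View pics/t0.png

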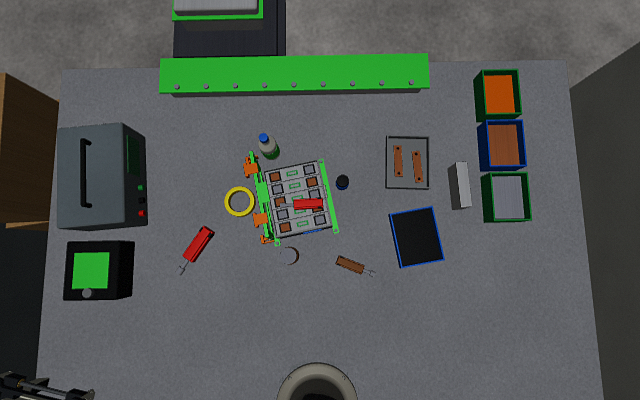

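View pics/s0.png

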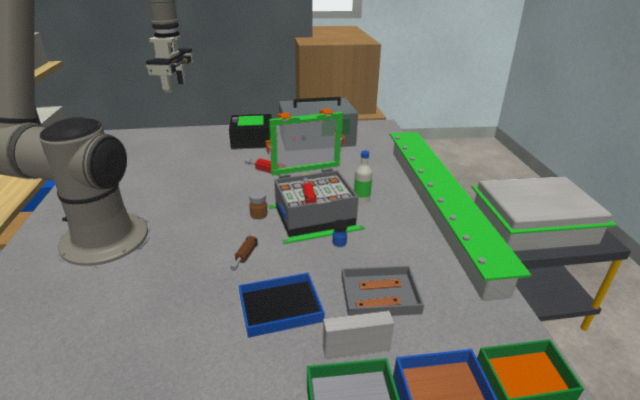

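The top picture shows the module at about (297,198). Three things look like the driver:
- red on the cells, top (308,204)
- red on the bench (199,244)
- brown on the bench (352,265), ruled out by its colour

The one on the cells fits, since it is red, smaller and lies on the cells. An enlarged crop should confirm this.

```bash
python3 - <<'E'
import cv2
i=cv2.imread('pics/t0.png')[145:285,170:370];cv2.imwrite('pics/c0.png',cv2.resize(i,None,fx=4,fy=4,interpolation=2))
E
```

```text
(no output)
```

View pics/c0.png

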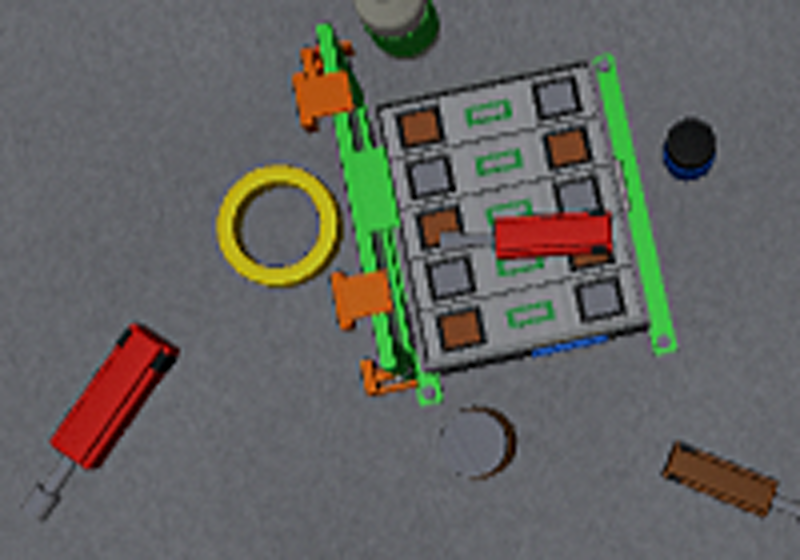

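```bash
python3 - <<'E'
from h import *
P=load('t0')
c=lambda u,v,z:pix2w(P,170+(u+.5)/4-.5,145+(v+.5)/4-.5,z)
cor=np.array([c(378,105,.092),c(590,62,.092),c(648,325,.092),c(427,370,.092)])
print('mod',cor.round(3),cor.mean(0).round(3))
for e in (cor[1]-cor[0],cor[2]-cor[3],cor[0]-cor[3],cor[1]-cor[2]): print(np.linalg.norm(e).round(3),np.degrees(np.arctan2(e[1],e[0])).round(1))
print('drv butt',c(612,235,.095).round(3),'front',c(496,238,.095).round(3),'tip',c(442,240,.091).round(3))
t=np.array([pix2w(P,*p,.026) for p in [(389,214),(432,207),(444,258),(400,268)]]);print('tray',t.round(3),t.mean(0))
for e in (t[1]-t[0],t[3]-t[0]): print(np.linalg.norm(e),np.degrees(np.arctan2(e[1],e[0])))
for n,u,v in(('tabA',323,95),('tabB',362,297)): print(n,c(u,v,.22).round(3),c(u,v,.25).round(3))
for n,u,v,z in(('glue',343,182,.06),('jar',289,256,.065),('tape',239,202,.024),('cleaner',265,139,.15)): print(n,pix2w(P,u,v,z).round(3))
E
```

```text
mod [[ 0.61   0.127  0.092]
 [ 0.636 -0.011  0.092]
 [ 0.464 -0.046  0.092]
 [ 0.438  0.095  0.092]] [0.537 0.041 0.092]
0.141 -79.3
0.143 -79.4
0.175 10.6
0.176 11.4
drv butt [ 0.522 -0.024  0.095] front [0.521 0.05  0.095] tip [0.521 0.086 0.091]
tray [[ 0.498 -0.204  0.026]
 [ 0.515 -0.323  0.026]
 [ 0.377 -0.347  0.026]
 [ 0.352 -0.228  0.026]] [ 0.43566967 -0.27542119  0.026     ]
0.11950657554838368 -81.70156129024944
0.14744776807423393 -170.78515375226013
tabA [0.589 0.137 0.22 ] [0.582 0.131 0.25 ]
tabB [0.474 0.114 0.22 ] [0.471 0.109 0.25 ]
glue [ 0.583 -0.079  0.06 ]
jar [0.389 0.066 0.065]
tape [0.538 0.207 0.024]
cleaner [0.678 0.116 0.15 ]
```

The crop confirms it: the smaller red driver lies on the cells, with its butt at crop (612,235), its tip at (442,240) and its socket towards the hinge. I'll go up and over the upright cover.

```bash
python3 - <<'E'
from h import *
print(delta([.124,.51,.40]),delta([.33,.25,.40],[np.pi,0,2.25]),delta([.521,.015,.40],[np.pi,0,np.pi/2]))
E
```

```text
(array([ 1.000e-02, -0.000e+00, -1.739e+01]), array([0., 0., 0.])) (array([-26.15, -20.39, -17.37]), array([-0.1,  0. , 37.4])) (array([-50.27, -38.71, -17.35]), array([-0.1,  0. , 76.3]))
```

{"fn": "step_arm", "kwargs": {"increments": [{"delta_pos":[0,0,-6],"dr":[0,0,0],"fingers":-1},{"delta_pos":[0,0,-12],"dr":[0,0,0],"fingers":-1},{"delta_pos":[0,0,-17.4],"dr":[0,0,5],"fingers":-1},{"delta_pos":[-4.5,-3.5,-17.4],"dr":[0,0,12],"fingers":-1},{"delta_pos":[-9.2,-7.2,-17.4],"dr":[0,0,20],"fingers":-1}]}}

```text
time: 0.72
tool_pos: [0.197, 0.4176, 0.4007]
tool_rot: [3.141, 0.0, 2.551]
contact_force: [1.6, 1.0, 0.2]
opening: 0.0915
grip_force: 0.0
```

```bash
python3 - <<'E'
from h import *
print(robot.observe()['tool_pos'],delta([.521,.015,.40],[np.pi,0,np.pi/2]))
E
```

```text
[0.19699874 0.41760975 0.40070339] (array([-49.33, -15.42,   0.08]), array([ 0. , -0. , 56.2]))
```

{"fn": "step_arm", "kwargs": {"increments": [{"delta_pos":[-5.7,-1.8,0],"dr":[0,0,8],"fingers":-1},{"delta_pos":[-11.4,-3.6,0],"dr":[0,0,16],"fingers":-1},{"delta_pos":[-17.1,-5.4,0],"dr":[0,0,24],"fingers":-1},{"delta_pos":[-22.8,-7.2,0],"dr":[0,0,32],"fingers":-1},{"delta_pos":[-28.5,-9,0],"dr":[0,0,40],"fingers":-1}]}}

```text
time: 1.35
tool_pos: [0.3845, 0.1837, 0.4006]
tool_rot: [-3.141, -0.0, 1.851]
contact_force: [1.3, 0.5, 0.7]
opening: 0.0916
grip_force: 0.0
```

```bash
python3 - <<'E'
from h import *
print(delta([.521,.01,.40],[np.pi,0,np.pi/2]))
E
```

```text
(array([-20.47,   8.31,   0.05]), array([-0. , -0. , 16.1]))
```

{"fn": "step_arm", "kwargs": {"increments": [{"delta_pos":[-5.5,2.2,0],"dr":[0,0,5],"fingers":-1},{"delta_pos":[-11,4.5,0],"dr":[0,0,10],"fingers":-1},{"delta_pos":[-16.5,6.7,0],"dr":[0,0,16],"fingers":-0.5},{"delta_pos":[-20.5,8.3,0],"dr":[0,0,16],"fingers":-0.2},{"delta_pos":[-20.5,8.3,6],"dr":[0,0,16],"fingers":-0.2}]}}

```text
time: 1.98
tool_pos: [0.5249, 0.009, 0.3426]
tool_rot: [3.133, 0.002, 1.572]
contact_force: [0.1, 0.9, -0.8]
opening: 0.0662
grip_force: 0.0
```

```bash
python3 - <<'E'
from h import *
i,P=snap('wrist','w1');print(robot.observe()['tool_pos'],robot.observe()['tool_rot'],P['T'].round(3))
E
```

```text
[0.51652631 0.01116964 0.32904464] [-3.12324988e+00 -2.39641471e-03  1.57375281e+00] [[ 1.    -0.     0.009  0.523]
 [ 0.002 -0.967 -0.254  0.077]
 [ 0.009  0.254 -0.967  0.502]
 [ 0.     0.     0.     1.   ]]
```

View pics/w1.png

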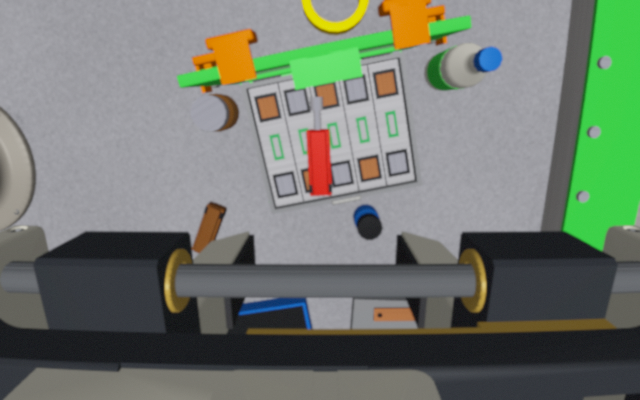

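```bash
python3 - <<'E'
from h import *
P=load('w1');Q=load('t0')
print('butt',pix2w(P,320,193,.091),'front',pix2w(P,318,130,.095),'tip',pix2w(P,317,98,.091))
Rz=R.from_euler('z',10.8,degrees=True);m=np.array([.537,.041,0])
cor=np.array([pix2w(P,*p,.092) for p in [(250,88),(399,58),(416,181),(275,208)]]);print(cor.round(3),cor.mean(0).round(3))
def cv(x,y,z,a): # cover frame -> world
    c,s=np.cos(a),np.sin(a); return m+Rz.apply([x,.08+y*c+z*s, .098-y*s+z*c])  # y neg -> up
for a in (1.3,1.4,1.5,1.57,1.65,1.75):
    print(a,[w2pix(P,cv(x,-.163,.004,a)).round() for x in(-.095,.095)],[w2pix(Q,cv(x,-.163,.004,a)).round() for x in(-.095,.095)],cv(0,-.163,.004,a).round(3))
print(robot.observe()['tool_pos'])
E
```

```text
butt [ 0.52113944 -0.02363233  0.091     ] front [0.51902506 0.04952325 0.095     ] tip [0.51796452 0.08415989 0.091     ]
[[ 0.445  0.095  0.092]
 [ 0.607  0.127  0.092]
 [ 0.633 -0.009  0.092]
 [ 0.468 -0.042  0.092]] [0.538 0.043 0.092]
1.3 [array([193., 127.]), array([473.,  73.])] [array([281., 235.]), array([265., 149.])] [0.529 0.081 0.256]
1.4 [array([185., 103.]), array([473.,  47.])] [array([274., 236.]), array([258., 150.])] [0.526 0.096 0.259]
1.5 [array([177.,  77.]), array([471.,  20.])] [array([266., 238.]), array([250., 152.])] [0.523 0.112 0.261]
1.57 [array([172.,  59.]), array([469.,   0.])] [array([261., 239.]), array([245., 153.])] [0.521 0.123 0.261]
1.65 [array([167.,  38.]), array([466., -21.])] [array([255., 240.]), array([239., 154.])] [0.519 0.136 0.26 ]
1.75 [array([162.,  13.]), array([461., -47.])] [array([247., 242.]), array([232., 156.])] [0.516 0.152 0.258]
[0.51652631 0.01116964 0.32904464]
```

The wrist view shows the driver's butt at (320,193) and its tip at (317,98). The cover's free edge runs from (180,80) to (470,22), which puts the cover at about 1.5 rad. I'll grip slightly behind the handle's middle to keep the camera clear of the cover.

```bash
python3 - <<'E'
from h import *
print(delta([.5205,.004,.083],[np.pi,0,1.597]))
E
```

```text
(array([-0.78,  0.85, 24.59]), array([-1. , -0.1, -1.3]))
```

{"fn": "step_arm", "kwargs": {"increments": [{"delta_pos":[-0.5,0,5.5],"dr":[0,0,-1.5],"fingers":-0.2},{"delta_pos":[-0.6,0,11],"dr":[0,0,-1.5],"fingers":-0.2},{"delta_pos":[-0.6,0,16.5],"dr":[0,0,-1.5],"fingers":-0.2},{"delta_pos":[-0.6,0,21],"dr":[0,0,-1.5],"fingers":-0.2},{"delta_pos":[-0.6,0,21],"dr":[0,0,-1.5],"fingers":-0.2}]}}

```text
time: 2.65
tool_pos: [0.5191, 0.0066, 0.1286]
tool_rot: [-3.134, -0.001, 1.603]
contact_force: [-0.2, -0.8, 0.4]
opening: 0.0552
grip_force: 0.0
```

```bash
python3 - <<'E'
from h import *
s=robot.observe();print(s['tool_pos'],s['tool_rot'],s['contact_force'],s['opening'],delta([.5205,.004,.083],[np.pi,0,1.597]))
E
```

```text
[0.51910281 0.00661223 0.12859537] [-3.13435307e+00 -1.35448812e-03  1.60297077e+00] [-0.23686027 -0.80983941  0.39133815] 0.0551576574614095 (array([-0.27,  0.16,  4.56]), array([-0.4, -0.1,  0.3]))
```

{"fn": "step_arm", "kwargs": {"increments": [{"delta_pos":[-0.2,0.1,2],"dr":[0,0,0],"fingers":-0.2},{"delta_pos":[-0.2,0.1,3.5],"dr":[0,0,0],"fingers":-0.2},{"delta_pos":[-0.2,0.1,4.5],"dr":[0,0,0],"fingers":-0.2},{"delta_pos":[-0.2,0.1,4.5],"dr":[0,0,0],"fingers":-0.2},{"delta_pos":[-0.2,0.1,4.5],"dr":[0,0,0],"fingers":-0.2}]}}

```text
time: 3.28
tool_pos: [0.5226, 0.0041, 0.0864]
tool_rot: [3.141, 0.0, 1.603]
contact_force: [0.2, -0.0, 0.3]
opening: 0.0549
grip_force: 0.0
```

{"fn": "step_arm", "kwargs": {"increments": [{"delta_pos":[0,-0.2,0.3],"dr":[0,0,0],"fingers":-0.2},{"delta_pos":[0,-0.2,0.3],"dr":[0,0,0],"fingers":0.2},{"delta_pos":[0,-0.2,0.3],"dr":[0,0,0],"fingers":1},{"delta_pos":[0,-0.2,0.3],"dr":[0,0,0],"fingers":1},{"delta_pos":[0,-0.2,0.3],"dr":[0,0,0],"fingers":1}], "newtons": 35}}

```text
time: 3.9
tool_pos: [0.5202, 0.004, 0.0828]
tool_rot: [3.141, -0.0, 1.602]
contact_force: [-0.1, -1.0, 0.6]
opening: 0.0257
grip_force: 35.0
```

{"fn": "step_arm", "kwargs": {"increments": [{"delta_pos":[0,0,0],"dr":[0,0,0],"fingers":1},{"delta_pos":[0,0,-1],"dr":[0,0,0],"fingers":1},{"delta_pos":[0,0,-2],"dr":[0,0,0],"fingers":1},{"delta_pos":[0,0,-4],"dr":[0,0,0],"fingers":1},{"delta_pos":[0.5,0,-6],"dr":[0,0,0],"fingers":1}], "newtons": 35}}

```text
time: 4.53
tool_pos: [0.52, 0.0089, 0.1439]
tool_rot: [3.141, 0.0, 1.602]
contact_force: [-0.1, -0.2, -1.1]
opening: 0.0258
grip_force: 35.0
```

```bash
python3 - <<'E'
from h import *
th=np.radians(8.9);tc=np.array([.4357,-.2754,0]);x=np.array([np.cos(th),np.sin(th),0]);y=np.array([-np.sin(th),np.cos(th),0])
g=tc-.027*x+.008*y  # TCP is ~9mm behind driver_grip
print(g,delta([g[0],g[1],.145],[np.pi,0,1.603-np.radians(91.7-8.9)]))
s=load('t0');print([pix2w(s,*p,.075).round(3) for p in [(448,161),(468,161),(472,207),(452,209)]])
E
```

```text
[ 0.4077874 -0.2716735  0.       ] (array([-27.69, -12.09,  -0.11]), array([ 0. , -0. , 82.7]))
[array([ 0.632, -0.358,  0.075]), array([ 0.631, -0.411,  0.075]), array([ 0.508, -0.413,  0.075]), array([ 0.504, -0.361,  0.075])]
```

{"fn": "step_arm", "kwargs": {"increments": [{"delta_pos":[-3.5,-1.5,-1],"dr":[0,0,8],"fingers":1},{"delta_pos":[-7,-3,-1],"dr":[0,0,17],"fingers":1},{"delta_pos":[-10.5,-4.5,-1],"dr":[0,0,26],"fingers":1},{"delta_pos":[-14,-6,-1],"dr":[0,0,36],"fingers":1},{"delta_pos":[-17.5,-7.5,-1],"dr":[0,0,46],"fingers":1}]}}

```text
time: 5.15
tool_pos: [0.4501, -0.1694, 0.1535]
tool_rot: [3.141, -0.0, 0.794]
contact_force: [-0.4, 0.3, -1.7]
opening: 0.0254
grip_force: 35.0
```

```bash
python3 - <<'E'
from h import *
print(delta([.4078,-.2717,.14],[np.pi,0,1.603-np.radians(91.7-8.9)]))
E
```

```text
(array([-10.26,   4.15,   1.35]), array([ 0. , -0. , 36.4]))
```

{"fn": "step_arm", "kwargs": {"increments": [{"delta_pos":[-3,1.2,0],"dr":[0,0,9],"fingers":1},{"delta_pos":[-6,2.4,0],"dr":[0,0,18],"fingers":1},{"delta_pos":[-9,3.5,0.7],"dr":[0,0,27],"fingers":1},{"delta_pos":[-10.3,4.2,1.4],"dr":[0,0,36.4],"fingers":1},{"delta_pos":[-10.3,4.2,1.4],"dr":[0,0,36.4],"fingers":1}]}}

```text
time: 5.78
tool_pos: [0.4085, -0.2721, 0.1389]
tool_rot: [-3.141, 0.0, 0.164]
contact_force: [-0.6, 1.0, -2.2]
opening: 0.0253
grip_force: 35.0
```

```bash
python3 - <<'E'
from h import *
i,P=snap('wrist','w2');print(robot.observe()['tool_pos'],robot.observe()['tool_rot'])
E
```

```text
[ 0.40877511 -0.27143215  0.13906478] [-3.14130232e+00 -1.45584503e-04  1.66715535e-01]
```

View pics/w2.png

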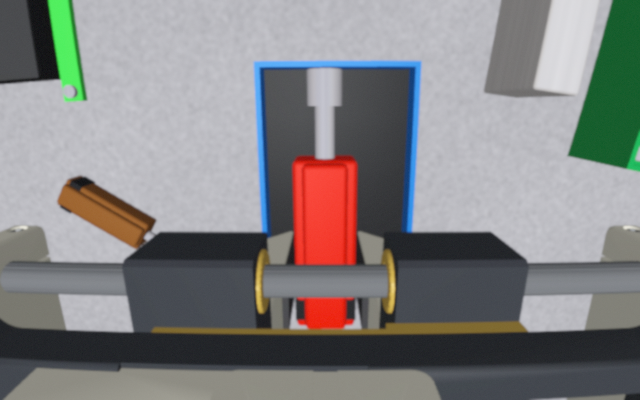

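```bash
python3 - <<'E'
from h import *
P=load('w2')
for p in [(256,64),(420,64),(265,235),(412,235)]: print(p,pix2w(P,*p,.026).round(4))
a=pix2w(P,256,64,.026);b=pix2w(P,420,64,.026)
d=(a-b);n=np.linalg.norm(d);yv=d/n;xv=np.array([yv[1],-yv[0],0]);c=(a+b)/2-.075*xv
print(n,np.degrees(np.arctan2(xv[1],xv[0])),c)
tip=pix2w(P,324,70,.1475);g=robot.observe()['tool_pos'];print('tip',tip,((tip-c)@xv,(tip-c)@yv),'tcp',(g-c)@xv,(g-c)@yv)
E
```

```text
(256, 64) [ 0.4956 -0.2074  0.026 ]
(420, 64) [ 0.515  -0.3236  0.026 ]
(265, 235) [ 0.3675 -0.23    0.026 ]
(412, 235) [ 0.3868 -0.3466  0.026 ]
0.11783499468769999 9.50750916975422 [ 0.43134711 -0.27791904  0.026     ]
tip [ 0.48840996 -0.25851682  0.1475    ] (np.float64(0.05948382685708574), np.float64(0.009710252341895069)) tcp -0.021190465987391542 0.010126155625647195
```

{"fn": "step_arm", "kwargs": {"increments": [{"delta_pos":[-0.5,0,4],"dr":[0,0,0],"fingers":1},{"delta_pos":[-0.5,0,8],"dr":[0,0,0],"fingers":1},{"delta_pos":[-0.5,0,11],"dr":[0,0,0],"fingers":1},{"delta_pos":[-0.5,0,12.4],"dr":[0,0,0],"fingers":1},{"delta_pos":[-0.5,0,12.4],"dr":[0,0,0],"fingers":1}]}}

```text
time: 6.45
tool_pos: [0.4042, -0.2717, 0.0146]
tool_rot: [-3.141, 0.0, 0.166]
contact_force: [-0.6, 0.4, -1.6]
opening: 0.0254
grip_force: 35.0
```

{"fn": "step_arm", "kwargs": {"increments": [{"delta_pos":[0,0,0.2],"dr":[0,0,0],"fingers":1},{"delta_pos":[0,0,0.35],"dr":[0,0,0],"fingers":1},{"delta_pos":[0,0,0.5],"dr":[0,0,0],"fingers":1},{"delta_pos":[0,0,0.5],"dr":[0,0,0],"fingers":1},{"delta_pos":[0,0,0.5],"dr":[0,0,0],"fingers":1}]}}

```text
time: 7.08
tool_pos: [0.404, -0.2723, 0.0098]
tool_rot: [3.142, -0.0, 0.164]
contact_force: [0.3, 0.2, -0.5]
opening: 0.0258
grip_force: 35.0
```

{"fn": "step_arm", "kwargs": {"increments": [{"delta_pos":[0,0,0],"dr":[0,0,0],"fingers":0.3},{"delta_pos":[0,0,0],"dr":[0,0,0],"fingers":0.1},{"delta_pos":[0,0,0],"dr":[0,0,0],"fingers":0.1},{"delta_pos":[0,0,-1],"dr":[0,0,0],"fingers":0.1},{"delta_pos":[0,0,-5],"dr":[0,0,0],"fingers":0.1}]}}

```text
time: 7.7
tool_pos: [0.4029, -0.2713, 0.0592]
tool_rot: [-3.138, 0.003, 0.164]
contact_force: [0.3, -0.5, -0.6]
opening: 0.0413
grip_force: 0.0
```

{"fn": "step_arm", "kwargs": {"increments": [{"delta_pos":[0,0,-6],"dr":[0,0,0],"fingers":0.5},{"delta_pos":[0,0,-12],"dr":[0,0,0],"fingers":1},{"delta_pos":[0,0,-18],"dr":[0,0,0],"fingers":1},{"delta_pos":[0,0,-18],"dr":[0,0,0],"fingers":1},{"delta_pos":[0,0,-18],"dr":[0,0,0],"fingers":1}]}}

```text
time: 8.32
tool_pos: [0.4035, -0.2718, 0.2395]
tool_rot: [-3.141, 0.0, 0.164]
contact_force: [0.2, 0.3, 0.2]
opening: 0.0008
grip_force: 0.0
```

```bash
python3 - <<'E'
from h import *
i,P=snap('wrist','w3');o=robot.observe();print(o['tool_pos'],o['tool_rot'],o['opening'])
E
```

```text
[ 0.4032916  -0.27165027  0.23869186] [-3.13975356e+00  1.32713166e-03  1.64343625e-01] 0.000942649340702013
```

View pics/w3.png

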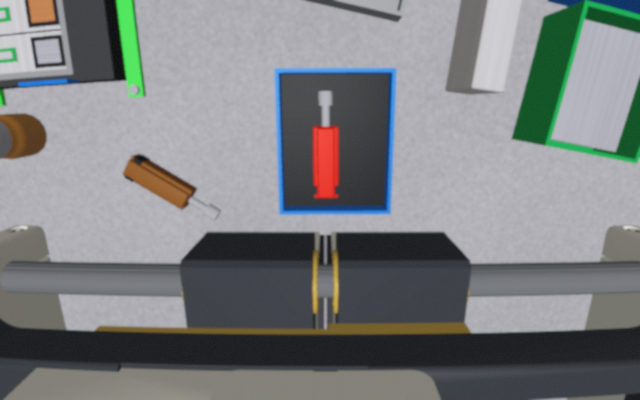

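The driver lies flat in the blue tray, from (326,92) to (326,197), and is released. Next I'll go over and behind the cover.

```bash
cat >> h.py <<'E'
M=np.array([.5375,.042,0]);YAW=np.radians(10.8);RM=R.from_euler('z',YAW)
def mod(x,y,z): return M+RM.apply([x,y,z])
def inmod(): s=robot.observe();return RM.inv().apply(s['tool_pos']-M).round(4),np.degrees(s['tool_rot']).round(1),s['contact_force'].round(1)
E
python3 - <<'E'
from h import *
print(mod(0,.13,.36),delta(mod(0,.13,.36),[np.pi,0,np.pi/2+YAW]))
E
```

```text
[0.51314043 0.16969734 0.36      ] (array([ 18.04, -41.77, -12.08]), array([ -0.1,  -0. , -91.4]))
```

{"fn": "step_arm", "kwargs": {"increments": [{"delta_pos":[0,0,-6],"dr":[0,0,-9],"fingers":1},{"delta_pos":[1,-2,-12],"dr":[0,0,-18],"fingers":1},{"delta_pos":[3,-7,-13],"dr":[0,0,-28],"fingers":1},{"delta_pos":[5.2,-12,-13],"dr":[0,0,-38],"fingers":1},{"delta_pos":[7.4,-17,-13],"dr":[0,0,-48],"fingers":1}]}}

```text
time: 9.0
tool_pos: [0.449, -0.0908, 0.3681]
tool_rot: [-3.138, 0.001, 1.007]
contact_force: [0.3, -0.5, 0.1]
opening: 0.0006
grip_force: 0.0
```

```bash
python3 - <<'E'
from h import *
print(delta(mod(0,.13,.36),[np.pi,0,np.pi/2+YAW]))
E
```

```text
(array([25.45, -8.49,  0.82]), array([ -0.2,  -0. , -43.1]))
```

{"fn": "step_arm", "kwargs": {"increments": [{"delta_pos":[5.4,-1.8,0],"dr":[0,0,-9],"fingers":1},{"delta_pos":[10.8,-3.6,0],"dr":[0,0,-18],"fingers":1},{"delta_pos":[16.2,-5.4,0],"dr":[0,0,-27],"fingers":1},{"delta_pos":[21.6,-7.2,0],"dr":[0,0,-36],"fingers":1},{"delta_pos":[25.5,-8.5,0],"dr":[0,0,-43],"fingers":1}]}}

```text
time: 9.62
tool_pos: [0.5146, 0.1705, 0.3674]
tool_rot: [-3.137, -0.0, 1.758]
contact_force: [0.7, -0.4, -0.1]
opening: 0.0005
grip_force: 0.0
```

```bash
python3 - <<'E'
from h import *
print(inmod(),delta(mod(0,.125,.24),[np.pi,0,np.pi/2+YAW]))
E
```

```text
(array([0.0016, 0.1305, 0.3674]), array([-179.8,   -0. ,  100.8]), array([ 0.7, -0.4, -0.1])) (array([-0.55, -0.11, 12.74]), array([-0.2, -0. , -0. ]))
```

{"fn": "step_arm", "kwargs": {"increments": [{"delta_pos":[0,0,5],"dr":[0,0,0],"fingers":1},{"delta_pos":[0,0,10],"dr":[0,0,0],"fingers":1},{"delta_pos":[0,0,12.8],"dr":[0,0,0],"fingers":1},{"delta_pos":[-1,0,12.8],"dr":[0,0,0],"fingers":1},{"delta_pos":[-2,0,12.8],"dr":[0,0,0],"fingers":1}]}}

```text
time: 10.25
tool_pos: [0.519, 0.1478, 0.2422]
tool_rot: [3.141, 0.0, 1.753]
contact_force: [0.3, 0.2, -0.1]
opening: 0.0002
grip_force: 0.0
```

```bash
python3 - <<'E'
from h import *
p=inmod();print(p)
r=.147
for a in np.arange(1.5,-.01,-.1): print(round(a,2),100*(.08-r*np.cos(a)+.004*np.sin(a)+.0095-p[0][1]).round(4),-100*(.098+r*np.sin(a)+.004*np.cos(a)-p[0][2]).round(4))
E
```

```text
(array([0.0017, 0.1074, 0.2422]), array([180. ,   0. , 100.4]), array([ 0.3,  0.2, -0.1]))
1.5 -2.4299999999999997 -0.27
1.4 -3.8899999999999997 -0.13
1.3 -5.34 0.15
1.2 -6.74 0.5700000000000001
1.1 -8.1 1.1400000000000001
1.0 -9.4 1.83
0.9 -10.61 2.6599999999999997
0.8 -11.74 3.5999999999999996
0.7 -12.78 4.64
0.6 -13.700000000000001 5.79
0.5 -14.499999999999998 7.02
0.4 -15.17 8.33
0.3 -15.72 9.69
0.2 -16.12 11.110000000000001
0.1 -16.38 12.55
-0.0 -16.49 14.02
```

Push along the arc, in two stages.

{"fn": "step_arm", "kwargs": {"increments": [{"delta_pos":[-2.4,0,0],"dr":[0,0,0],"fingers":1},{"delta_pos":[-4.6,0,0.1],"dr":[0,0,0],"fingers":1},{"delta_pos":[-6.7,0,0.6],"dr":[0,0,0],"fingers":1},{"delta_pos":[-8.8,0,1.5],"dr":[0,0,0],"fingers":1},{"delta_pos":[-10.6,0,2.7],"dr":[0,0,0],"fingers":1}]}}

```text
time: 10.88
tool_pos: [0.5387, 0.0427, 0.216]
tool_rot: [3.138, 0.001, 1.752]
contact_force: [0.2, 0.3, 0.3]
opening: 0.0004
grip_force: 0.1
```

```bash
python3 - <<'E'
from h import *
i,P=snap('wrist','w4');print(inmod())
E
```

```text
(array([ 0.0004, -0.0011,  0.2137]), array([-1.800e+02,  1.000e-01,  1.003e+02]), array([-0.6, -1.3, -1.2]))
```

View pics/w4.png

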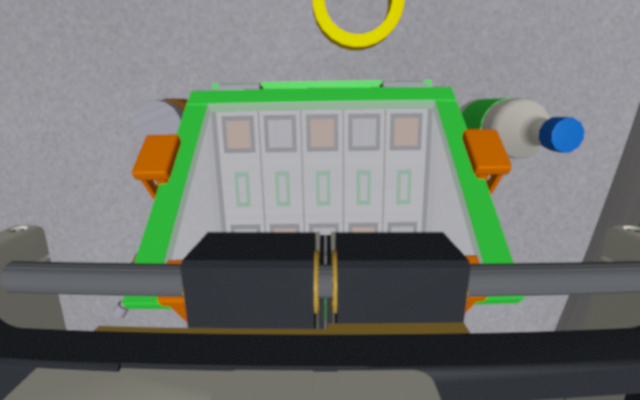

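The cover follows the fingers: its frame shows from (190,95) to (515,300) and it is tilting down evenly. I'll continue the arc.

{"fn": "step_arm", "kwargs": {"increments": [{"delta_pos":[-2.2,0,2.0],"dr":[0,0,0],"fingers":1},{"delta_pos":[-3.9,0,4.3],"dr":[0,0,0],"fingers":1},{"delta_pos":[-5.1,0,7.0],"dr":[0,0,0],"fingers":1},{"delta_pos":[-5.5,0,8.4],"dr":[0,0,0],"fingers":1},{"delta_pos":[-5.8,0,9.9],"dr":[0,0,0],"fingers":1}]}}

```text
time: 11.55
tool_pos: [0.5486, -0.0128, 0.1156]
tool_rot: [3.14, 0.0, 1.752]
contact_force: [0.2, -0.2, -0.3]
opening: 0.0007
grip_force: 0.0
```

```bash
python3 - <<'E'
from h import *
print(inmod())
E
```

```text
(array([ 0.0006, -0.0559,  0.1156]), array([179.9,   0. , 100.4]), array([ 0.2, -0.2, -0.3]))
```

Now press down past the catch.

{"fn": "step_arm", "kwargs": {"increments": [{"delta_pos":[-0.6,0,0.6],"dr":[0,0,0],"fingers":1},{"delta_pos":[-0.6,0,1.0],"dr":[0,0,0],"fingers":1},{"delta_pos":[-0.6,0,1.3],"dr":[0,0,0],"fingers":1},{"delta_pos":[-0.6,0,1.5],"dr":[0,0,0],"fingers":1},{"delta_pos":[-0.6,0,1.6],"dr":[0,0,0],"fingers":1}]}}

```text
time: 12.18
tool_pos: [0.5495, -0.0186, 0.1018]
tool_rot: [3.14, 0.001, 1.753]
contact_force: [-7.3, 1.2, 19.6]
opening: 0.0004
grip_force: 9.8
```

{"fn": "step_arm", "kwargs": {"increments": [{"delta_pos":[0,0,-0.5],"dr":[0,0,0],"fingers":1},{"delta_pos":[3,0,-5],"dr":[0,0,0],"fingers":1},{"delta_pos":[3,0,-10],"dr":[0,0,0],"fingers":1},{"delta_pos":[0,0,-15],"dr":[0,0,0],"fingers":1},{"delta_pos":[-6,0,-20],"dr":[0,0,0],"fingers":1}]}}

```text
time: 12.8
tool_pos: [0.5582, -0.0654, 0.2924]
tool_rot: [3.139, 0.001, 1.756]
contact_force: [1.0, -0.6, -0.2]
opening: 0.0007
grip_force: 0.0
```

{"fn": "step_arm", "kwargs": {"increments": [{"delta_pos":[-5,0,0],"dr":[0,0,0],"fingers":1},{"delta_pos":[-7,0,0],"dr":[0,0,0],"fingers":1},{"delta_pos":[-7,0,0],"dr":[0,0,0],"fingers":1},{"delta_pos":[-7,0,0],"dr":[0,0,0],"fingers":1},{"delta_pos":[-7,0,0],"dr":[0,0,0],"fingers":1}]}}

```text
time: 13.42
tool_pos: [0.5705, -0.1332, 0.2897]
tool_rot: [-3.141, -0.001, 1.754]
contact_force: [0.3, -0.1, -0.2]
opening: 0.0006
grip_force: 0.0
```

```bash
python3 - <<'E'
from h import *
i,P=snap('wrist','w5');print(inmod())
h=cv2.cvtColor(i,cv2.COLOR_RGB2HSV);m=cv2.inRange(h,(8,200,90),(20,255,255))
n,_,st,ce=cv2.connectedComponentsWithStats(m)
for k in range(1,n):
    if st[k,4]>60: print(st[k],ce[k].round(1),RM.inv().apply(pix2w(P,*ce[k],.119)-M).round(4))
E
```

```text
(array([-0.0004, -0.1785,  0.2898]), array([180. ,  -0. , 100.5]), array([-0.5,  0.7, -0. ]))
[372  56  33  23 731] [388.   66.9] [ 0.0546 -0.0778  0.119 ]
[247  58  33  23 712] [263.   68.5] [-0.0544 -0.0787  0.119 ]
```

View pics/w5.png

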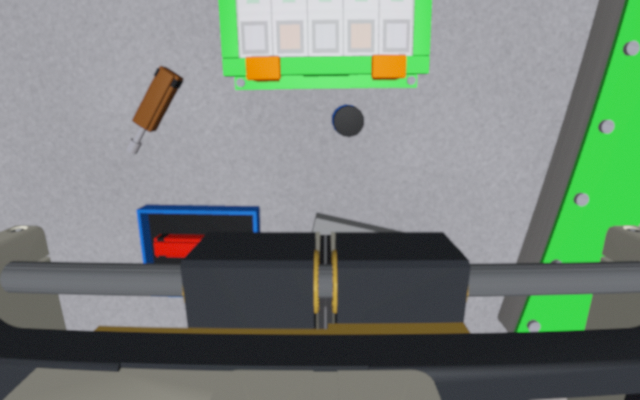

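The cover is shut. Tabs 1 and 2 are at (263,68) and (388,67), at module x ±54 mm and y −78 mm. I'll press tab 1 first.

{"fn": "step_arm", "kwargs": {"increments": [{"delta_pos":[5,-2.7,3],"dr":[0,0,0],"fingers":1},{"delta_pos":[10.1,-5.4,6],"dr":[0,0,0],"fingers":1},{"delta_pos":[10.1,-5.4,11],"dr":[0,0,0],"fingers":1},{"delta_pos":[10.1,-5.4,15.5],"dr":[0,0,0],"fingers":1},{"delta_pos":[10.1,-5.4,15.5],"dr":[0,0,0],"fingers":1}]}}

```text
time: 14.1
tool_pos: [0.497, -0.0439, 0.1326]
tool_rot: [-3.136, -0.003, 1.754]
contact_force: [0.8, -0.0, 1.0]
opening: 0.0004
grip_force: 0.0
```

```bash
python3 - <<'E'
from h import *
print(inmod())
E
```

```text
(array([-0.0558, -0.0768,  0.1326]), array([-179.7,   -0.2,  100.5]), array([ 0.8, -0. ,  1. ]))
```

{"fn": "step_arm", "kwargs": {"increments": [{"delta_pos":[0,0,1.2],"dr":[0,0,0],"fingers":1},{"delta_pos":[0,0,1.8],"dr":[0,0,0],"fingers":1},{"delta_pos":[0,0,2.2],"dr":[0,0,0],"fingers":1},{"delta_pos":[0,0,2.6],"dr":[0,0,0],"fingers":1},{"delta_pos":[0,0,2.6],"dr":[0,0,0],"fingers":1}]}}

```text
time: 14.72
tool_pos: [0.5004, -0.0455, 0.1116]
tool_rot: [3.138, 0.002, 1.753]
contact_force: [-4.8, 0.4, 19.0]
opening: 0.0006
grip_force: 9.7
```

{"fn": "step_arm", "kwargs": {"increments": [{"delta_pos":[0,0,-2.6],"dr":[0,0,0],"fingers":1},{"delta_pos":[0,5.5,-2.6],"dr":[0,0,0],"fingers":1},{"delta_pos":[0,10.9,-2.6],"dr":[0,0,0],"fingers":1},{"delta_pos":[0,10.9,-2.6],"dr":[0,0,0],"fingers":1},{"delta_pos":[0,10.9,-2.3],"dr":[0,0,0],"fingers":1}]}}

```text
time: 15.35
tool_pos: [0.6059, -0.0254, 0.1315]
tool_rot: [-3.141, -0.0, 1.753]
contact_force: [-0.2, 0.1, -0.1]
opening: 0.0003
grip_force: 0.0
```

```bash
python3 - <<'E'
from h import *
print(inmod())
E
```

```text
(array([ 0.0545, -0.0791,  0.1315]), array([-180. ,   -0. ,  100.4]), array([-0.2,  0.1, -0.1]))
```

{"fn": "step_arm", "kwargs": {"increments": [{"delta_pos":[0.2,0,0.8],"dr":[0,0,0],"fingers":1},{"delta_pos":[0.2,0,1.5],"dr":[0,0,0],"fingers":1},{"delta_pos":[0.2,0,2.0],"dr":[0,0,0],"fingers":1},{"delta_pos":[0.2,0,2.3],"dr":[0,0,0],"fingers":1},{"delta_pos":[0.2,0,2.3],"dr":[0,0,0],"fingers":1}]}}

```text
time: 15.98
tool_pos: [0.6059, -0.0236, 0.1116]
tool_rot: [3.14, 0.001, 1.753]
contact_force: [-6.9, 0.9, 19.6]
opening: 0.0005
grip_force: 9.7
```

{"fn": "step_arm", "kwargs": {"increments": [{"delta_pos":[0,0,-4],"dr":[0,0,0],"fingers":1},{"delta_pos":[0,0,-9],"dr":[0,0,0],"fingers":1},{"delta_pos":[-4,-2,-14],"dr":[0,0,0],"fingers":1},{"delta_pos":[-6,-5,-19],"dr":[0,0,0],"fingers":1},{"delta_pos":[-6,-5,-19],"dr":[0,0,0],"fingers":1}]}}

```text
time: 16.6
tool_pos: [0.5677, -0.0937, 0.303]
tool_rot: [3.135, 0.004, 1.75]
contact_force: [1.7, -0.4, -0.3]
opening: 0.0003
grip_force: 0.0
```

```bash
python3 - <<'E'
from h import *
print(inmod())
i,P=snap('wrist','w6')
h=cv2.cvtColor(i,cv2.COLOR_RGB2HSV);m=cv2.inRange(h,(8,200,90),(20,255,255))
n,_,st,ce=cv2.connectedComponentsWithStats(m)
for k in range(1,n):
    if st[k,4]>60: print(st[k],ce[k].round(1),RM.inv().apply(pix2w(P,*ce[k],.119)-M).round(4),RM.inv().apply(pix2w(P,*ce[k],.112)-M).round(4))
E
```

```text
(array([ 0.0043, -0.139 ,  0.303 ]), array([179.6,   0.2, 100.3]), array([ 1.7, -0.4, -0.3]))
[411   6  22  35 703] [421.   23.1] [ 0.0919 -0.0009  0.119 ] [0.0937 0.0006 0.112 ]
[200   8  25  36 748] [212.6  25.6] [-0.0932 -0.0013  0.119 ] [-9.52e-02  1.00e-04  1.12e-01]
[362 101  30  19 566] [376.6 110. ] [ 0.0538 -0.0766  0.119 ] [ 0.0548 -0.0767  0.112 ]
[246 103  31  20 574] [261.  112.1] [-0.0535 -0.0774  0.119 ] [-0.0547 -0.0776  0.112 ]
```

{"fn": "step_arm", "kwargs": {"increments": [{"delta_pos":[5,3,3],"dr":[0,0,0],"fingers":1},{"delta_pos":[10,6,6],"dr":[0,0,0],"fingers":1},{"delta_pos":[13.8,8.6,10],"dr":[0,0,0],"fingers":1},{"delta_pos":[13.8,8.6,15],"dr":[0,0,0],"fingers":1},{"delta_pos":[13.8,8.6,16.3],"dr":[0,0,0],"fingers":1}]}}

```text
time: 17.27
tool_pos: [0.6242, 0.0612, 0.1302]
tool_rot: [-3.132, -0.002, 1.755]
contact_force: [0.3, 0.1, -0.1]
opening: 0.0003
grip_force: 0.0
```

```bash
python3 - <<'E'
from h import *
print(inmod())
E
```

```text
(array([0.0887, 0.0026, 0.1302]), array([-1.794e+02, -1.000e-01,  1.005e+02]), array([ 0.3,  0.1, -0.1]))
```

{"fn": "step_arm", "kwargs": {"increments": [{"delta_pos":[-0.2,0.1,0.5],"dr":[0,0,0],"fingers":1},{"delta_pos":[-0.2,0.1,1.4],"dr":[0,0,0],"fingers":1},{"delta_pos":[-0.2,0.1,2.0],"dr":[0,0,0],"fingers":1},{"delta_pos":[-0.2,0.1,2.5],"dr":[0,0,0],"fingers":1},{"delta_pos":[-0.2,0.1,2.6],"dr":[0,0,0],"fingers":1}]}}

```text
time: 17.9
tool_pos: [0.6296, 0.0575, 0.1119]
tool_rot: [3.138, 0.001, 1.752]
contact_force: [-2.6, -0.8, 14.1]
opening: 0.0005
grip_force: 6.5
```

{"fn": "step_arm", "kwargs": {"increments": [{"delta_pos":[0,0,-3],"dr":[0,0,0],"fingers":1},{"delta_pos":[0,-6,-3],"dr":[0,0,0],"fingers":1},{"delta_pos":[0,-12,-3],"dr":[0,0,0],"fingers":1},{"delta_pos":[0,-18,-3],"dr":[0,0,0],"fingers":1},{"delta_pos":[0,-18,-3],"dr":[0,0,0],"fingers":1}]}}

```text
time: 18.52
tool_pos: [0.4465, 0.0254, 0.1394]
tool_rot: [-3.137, -0.001, 1.752]
contact_force: [1.5, -0.6, -0.8]
opening: 0.0005
grip_force: 0.0
```

```bash
python3 - <<'E'
from h import *
print(inmod())
E
```

```text
(array([-0.0925,  0.0007,  0.1394]), array([-1.797e+02, -1.000e-01,  1.004e+02]), array([ 1.5, -0.6, -0.8]))
```

{"fn": "step_arm", "kwargs": {"increments": [{"delta_pos":[-0.2,0.2,1.2],"dr":[0,0,0],"fingers":1},{"delta_pos":[-0.2,0.2,2.0],"dr":[0,0,0],"fingers":1},{"delta_pos":[-0.2,0.2,2.6],"dr":[0,0,0],"fingers":1},{"delta_pos":[-0.2,0.2,3.0],"dr":[0,0,0],"fingers":1},{"delta_pos":[-0.2,0.2,3.1],"dr":[0,0,0],"fingers":1}]}}

```text
time: 19.15
tool_pos: [0.4554, 0.0237, 0.1111]
tool_rot: [3.139, 0.001, 1.753]
contact_force: [-9.6, -0.5, 37.2]
opening: 0.0003
grip_force: 18.3
```

{"fn": "step_arm", "kwargs": {"increments": [{"delta_pos":[0,0,-5],"dr":[0,0,0],"fingers":1},{"delta_pos":[-3,2,-10],"dr":[0,0,0],"fingers":1},{"delta_pos":[-8,4,-15],"dr":[0,0,0],"fingers":1},{"delta_pos":[-14,8,-20],"dr":[0,0,0],"fingers":1},{"delta_pos":[-14,8,-21],"dr":[0,0,0],"fingers":1}]}}

```text
time: 19.77
tool_pos: [0.5595, -0.1012, 0.3192]
tool_rot: [3.141, 0.0, 1.752]
contact_force: [-0.1, 0.8, -0.1]
opening: 0.0002
grip_force: 0.0
```

```bash
python3 - <<'E'
from h import *
print(inmod())
i,P=snap('wrist','w7');j,Q=snap('side','s7')
a=cv2.resize(i[:230],(800,288));b=cv2.resize(j[120:350,200:440],(312,299))
c=np.zeros((590,800,3),np.uint8);c[:288]=a;c[291:590,:312]=b
t=cv2.resize(snap('top','t7')[0][130:280,220:460],(478,299));c[291:590,316:794]=t
cv2.imwrite('pics/end.png',c[:,:,::-1])
E
```

```text
(array([-0.0052, -0.1448,  0.3192]), array([180. ,   0. , 100.4]), array([-0.1,  0.8, -0.1]))
```

View pics/end.png

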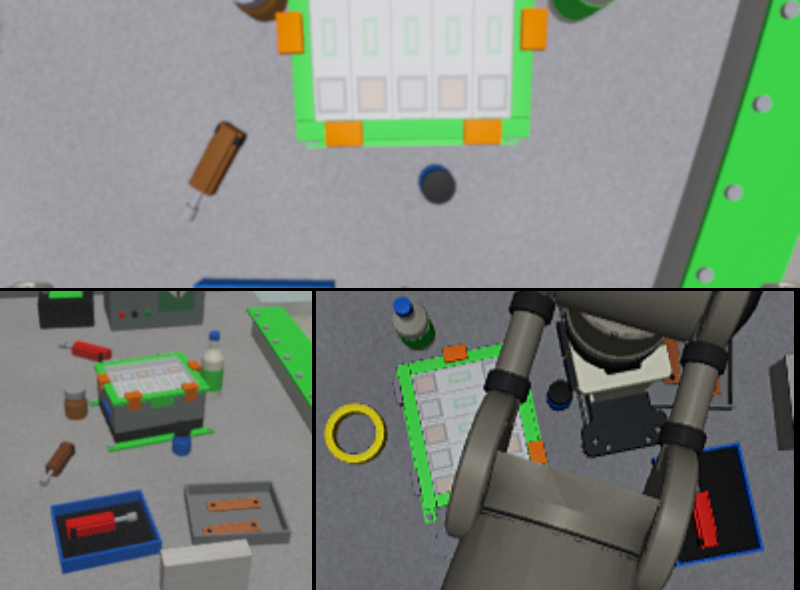

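The final composite shows the cover shut, the four tabs low and the driver in the blue tray. Each tab press ended at z ≈ 0.1115 with 14–37 N, against the hard stop, so all four are home.

```bash
python3 -c "
from cell import robot
print(robot.hand_in())"
```

```text
the job is handed in; nothing more can be done
None
```

I handed the job in at about 20 s of the 70 s allowed: the red nut driver lies flat and released in the blue tray, the cover is shut past its catch, and all four tabs are pressed home. The hand-in returned no verdict, so this rests on the force and height readings and the last camera pictures.

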